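Refit a washed fan blade and spin it free

TASK

The blade of the bedside fan has been washed: put it back on the fan's spindle, turning it under light pressure until its slots drop over the spindle's cross pin, and press it fully home past the spring clip without forcing it. Then give the blade a brisk spin with a finger, so that it runs on by itself with the hand off, to check that it turns freely without rubbing. Leave it standing still, fully home, and leave the other things on the table alone.

Things in the scene. Friction and masses are not known exactly. Their poses are not given: they have to be found in the camera images.
- hub_foot (a point): foot of the loose blue plastic fan blade (propeller 190 mm across, about 0.22 kg): centre of its hub's flat underside, z up the axis to the nose. The hub is a barrel 40 mm in diameter, 52 mm high. Underneath: a 15 mm bore and four slots 8 mm wide, all 28 mm deep, the slots towards the point's +x, +y, -x, -y; each fits either pin end. Starts nose up on a round grey-blue mat 4 mm thick
- hub_grip (a point): same blade: point on the hub's axis 39 mm above its underside; the place to grip, 40 mm across in any direction: plain barrel from 20 to 46 mm above the underside, clear of the wings, which lie lower. A white dash on the nose points along the point's +x
- wing (a point): same blade: middle of one of its three wings, 65 mm from the axis towards +x, 10 mm above the hub's underside; the others lie 120 degrees either side. Each is 60 mm wide, reaches 95 mm radius and slopes: seen from above its clockwise edge is high (19 mm above the underside), the other low (1 mm). The gaps between wings are 75 mm wide at 65 mm radius, centred 60, 180 and 300 degrees from +x
- fan: white bedside fan, fixed, head tipped to face straight up, front guard off. Origin under the centre of its 170 mm base; the spindle stands upright over it. Rear guard: a wire bowl, rim 117 mm in radius, top 131 mm up; yoke pivots reach 140 mm radius, also 131 mm up. With the blade home the guard's wires lie 20 mm below its underside out to 100 mm radius, and the motor hump (47 mm radius) 17 mm below
- seat (a point): middle of the top of the brass collar (36 mm across) on the fan's spindle, 120 mm above the table: the hub's underside rests here when home. A greased steel spindle, 12 mm in diameter, coned tip, rises 25 mm from it. The motor has soft mounts: pressed down it yields about 1 mm per 3 N beyond 2 N, 5 mm at most, and this point with it. The point does not turn with the spindle
- pin (a point): centre of the square steel cross pin through the spindle, 14 mm above the seat: 32 mm long, 4 by 4 mm, level, at an angle that is not given (the point does not turn with it). A hub not lined up stands on the pin 16 mm above home. The spindle turns easily (5 mN m of friction): with more than about 4 N on the pin it may turn along with the blade, so that the slots never find the pin
- clip (a point): centre of the spindle's spring clip, two steel balls 4 mm above the seat. A hub lined up with the pin drops to about 8 mm above home and is caught here; a push of about 7 N (at most 9 N) takes it past the balls down onto the collar. Much over 20 N would be forcing it
- front_guard: white wire front guard of the fan, 248 mm across, lying flat at the far edge of the table; origin under its centre; leave alone
- tumbler: glass tumbler, 74 mm across, 92 mm tall; origin under its centre; leave alone
- pill_bottle: amber pill bottle with a white cap, 44 mm across, 75 mm tall; origin under its centre; leave alone
- screwdriver: red screwdriver, 170 mm long, lying flat; leave alone
- screw_dish: small white dish, 64 mm across, 22 mm tall; origin under its centre; leave alone
- clock: wooden alarm clock, 100 mm wide, 45 mm deep, 84 mm tall; origin under its centre; leave alone
- pill_box: blue and white weekly pill box, 200 by 50 by 28 mm; origin under its centre; leave alone
Mind the look-alikes: they are no part of the job. What is meant by the part that bears hub_foot is not orange, and is the larger of those in its own colour.

How it is judged:
On the way, in this order (a step that is already met when the one before it is completed fails the run):
1. the blade is fully home on the spindle, its slots over the cross pin (z of hub_foot in the frame of seat below 0.0025 m and distance between hub_foot and seat below 0.005 m and angle between hub_foot's own z axis and vertical below 0.06 rad), for 0.2 s.
2. the blade, home on the spindle, spins on by itself with the hand off, faster than 0.6 rad/s for a quarter of a second (angular speed of blade above 0.6 rad/s and contact force between blade and the fingers below 0.02 N and contact force between blade and the arm below 0.02 N and z of hub_foot in the frame of seat below 0.0025 m and distance between hub_foot and seat below 0.005 m), for 0.25 s.
At the end, for the whole second after the job is handed in: the blade is fully home on the spindle (hub underside within 2.5 mm of the collar, centred within 5 mm, upright within 0.06 rad), has been spun and has come to rest (below 0.15 rad/s), with the hand off (all of step 1 and angular speed of blade below 0.15 rad/s); the robot touches nothing.
It fails at once if the blade is forced: more than 35 N between blade and fan (contact force between blade and fan above 35 N).
It fails at once if the fan is struck or leaned on by the hand with more than 20 N (contact force between any of the fingers, the arm and fan above 20 N).
It fails at once if another thing on the table is moved by more than 20 mm (distance of any of front_guard, tumbler, pill_bottle, screwdriver, screw_dish, clock, pill_box from where it was at the start of the episode above 0.02 m).
It also fails if it takes over 69 s, if anything falls off the work surface, if the arm or the gripper's body presses on something with over 40 N, if the wrist force passes 120 N, or if a joint passes its speed limit or range.

ROBOT

A 7-joint arm with a two-finger parallel gripper is mounted at the origin on the work surface. World frame = base frame: x ahead of the robot, y to its left, z up, the work surface at z = 0. Lengths are in m, angles in rad, forces in N, time in s.
With the tool pointing down it reaches from about 0.4 to 0.9 m from the base axis. Payload 5.6 kg.
Tool frame: the origin (TCP) lies midway between the tips of the shut fingers; the grasp point (between the pads) lies 19 mm behind it; z points along the fingers, y is the line along which they close (so a half turn about z gives the same grasp; the last joint's range is limited). The gripper opens to 92 mm and grips with 3 to 60 N. Pads are 20 mm wide; open, the fingers measure 128 mm over their backs; the gripper's body (75 mm by 189 mm) begins 69 mm behind the grasp point.
Start: joints at [1.083, 0.468, -0.012, 1.603, 0.006, 1.071, -0.056], TCP at [0.28, -0.587, 0.215] pointing down, gripper open.
Joint ranges: [-2.53, 2.53], [-0.31, 2.02], [-1.57, 1.55], [0.28, 2.44], [-1.29, 4.43], [0.15, 1.84], [-2.92, 2.92]. Speed limits (rad/s): [2.57, 2.57, 3.14, 3.14, 3.14, 3.14, 3.14].

INTERFACE

Orientations are given as a unit quaternion [w, x, y, z].
In Python, from rig import get_obs, camera, camera_params, sign_off gives the robot as it stands. The module is installed in compiled form; this text tells all that it offers.
- The arm moves only by the shell command python3 -m creep 'ROWS' [FORCE]. ROWS is JSON, a list of rows, each a list of 7 numbers: the shift along the tool's x, y, z in cm, then the turn, a rotation vector about the tool's x, y, z in rad, then the opening, from 0 (shut) to 1 (fully open). A call has 1 to 12 rows; each row shifts and turns the commanded pose from where the row before left it, along the tool's axes as they then stand; what a row does not reach is not made up. A row lasts 1/10 s, in which the tool goes at most 50 mm and 8.59 degrees, less where a joint would pass 70% of its speed; a pose out of reach is approached as far as the arm can. A call with a gripper value outside its range is refused whole. The fingers move at their own pace and stop on an object; FORCE is the grip in N (left out, the last holds). Time passes only in rows, so rows that do not move let the fingers close. It gives the time, the measured TCP pose, the force, the opening and the grip force at its end, in the units of the state.
- get_obs(): the state, without advancing time (a new reading comes with each control period).
- camera(name): name is "side" or "top" or "wrist"; returns the picture (480x640x3 uint8, blue, green, red); there is no depth.
- camera_params(name): a dict with "camera_matrix" (3x3 intrinsics, pixels), "camera_from_world" (4x4, takes a point from world to camera coordinates). Camera axes: x right, y down, z forward; pixel columns grow to the right and rows downward; lengths in m; the calibration is good to about 2 mm. The wrist camera is an equidistant fisheye: a pixel r from the principal point sees the ray r / f radians off the axis. A picture is of the moment at which its call begins: read the wrist's pose just before it. camera_params takes no time and is no camera call; for the wrist camera it gives the pose at the moment of the call.
- sign_off(): hands the job in; it is judged then, once.
The state is a dict: "t": time; "joint_positions": joint angles; "joint_vel": joint speeds; "joint_efforts": joint torques, N m; "position": TCP position; "tool_rot": TCP orientation; "force": force on the tool from outside, world axes, zero at the start; "moment": the same for the moment, N m; "grip_width": finger opening in m; "finger_force": force on a finger pad.
Only numpy, scipy, OpenCV 4.12 (cv2) and the standard library are available. Lean on these libraries where they do the work, as an engineer would, in place of code of your own. Each camera call takes 0.05 s, during which the arm holds its last target. There are 200 camera calls.

## Working session

There is one attempt and no reset: what is moved stays moved. The work goes in short steps, Python scripts to look and compute and a shell command to move; the robot and the scene stay as the last step left them, time stands still between calls to the robot, and variables do not carry over. Pictures are saved under pics/ and viewed, at most 10 in all, crops included, and the job is handed in when it is done.

```bash
mkdir -p pics; python3 - <<'E'
from rig import *
import cv2,numpy as np
o=get_obs();print(o['t'],o['position'],o['tool_rot'],o['force'],o['grip_width'])
for n in("top","side"):
    cv2.imwrite(f"pics/{n}0.png",camera(n));p=camera_params(n);print(n,np.round(p['camera_matrix'],1).tolist(),np.round(p['camera_from_world'],3).tolist())
E
```

```text
0.0 [ 0.27934343 -0.58626184  0.21365528] [-8.49391260e-04  9.75381376e-01  2.20522975e-01 -2.60339343e-04] [0.39937606 0.13405595 0.91595889] 0.09198521396008486
top [[616.3, 0.0, 319.3], [0.0, 616.3, 237.1], [0.0, 0.0, 1.0]] [[0.016, -1.0, 0.011, -0.018], [-0.987, -0.017, -0.16, 0.532], [0.16, -0.008, -0.987, 1.671], [0.0, 0.0, 0.0, 1.0]]
side [[555.6, 0.0, 314.1], [0.0, 555.6, 237.2], [0.0, 0.0, 1.0]] [[-0.938, -0.346, -0.016, 0.503], [-0.172, 0.504, -0.846, 0.2], [0.301, -0.791, -0.533, 1.189], [0.0, 0.0, 0.0, 1.0]]
```

View pics/top0.png

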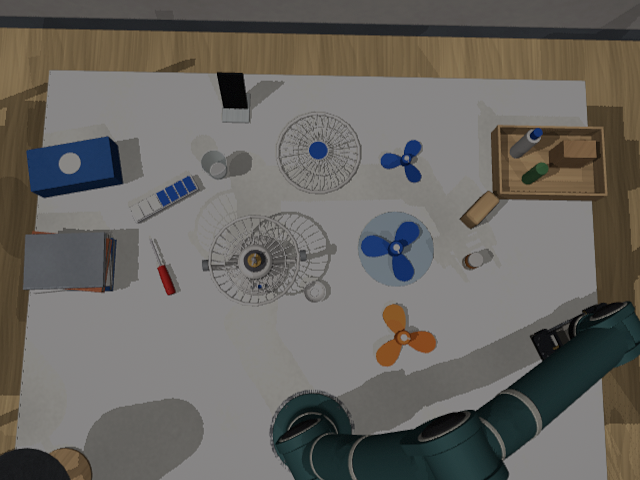

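View pics/side0.png

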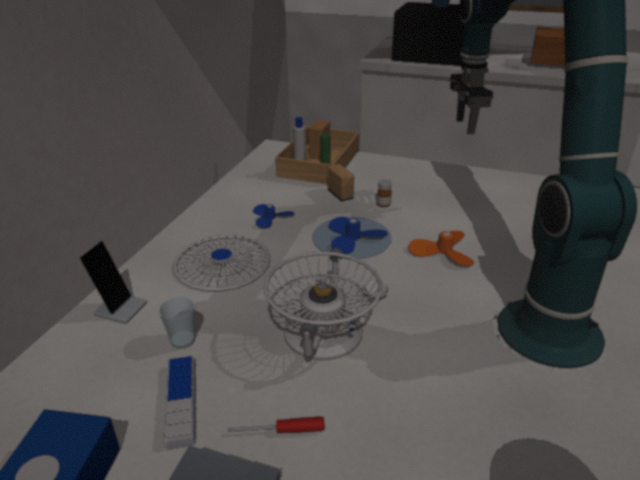

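The top view shows the target blade on its mat at about (397,248) with a white dash. The fan spindle is at about (254,260), and the small blue and orange blades are look-alikes. I'll enlarge the blade and the spindle.

```bash
cat > h.py <<'E'
import numpy as np,cv2
from rig import *
from scipy.spatial.transform import Rotation as R
def ray(n,u,v):
    p=camera_params(n);K=np.array(p['camera_matrix']);T=np.array(p['camera_from_world'])
    x,y=(u-K[0,2])/K[0,0],(v-K[1,2])/K[1,1]
    if n=="wrist":
        r=np.hypot(x,y)+1e-9;d=np.array([x/r*np.sin(r),y/r*np.sin(r),np.cos(r)])
    else:d=np.array([x,y,1])
    return -T[:3,:3].T@T[:3,3],T[:3,:3].T@d
def atz(n,u,v,z):
    c,d=ray(n,u,v);return c+d*(z-c[2])/d[2]
def pix(n,P):
    p=camera_params(n);K=np.array(p['camera_matrix']);T=np.array(p['camera_from_world'])
    q=T[:3,:3]@P+T[:3,3];x=q[:2]/q[2]
    if n=="wrist":
        r=np.hypot(*q[:2]);x=q[:2]/r*np.arctan2(r,q[2])
    return K[:2,:2]@x+K[:2,2]
def tool():
    o=get_obs();q=o['tool_rot'];return o,R.from_quat([q[1],q[2],q[3],q[0]])
E
python3 - <<'E'
from h import *
print("blade",atz("top",397,248,.056),"fan",atz("top",254,260,.14),"sidefan",atz("side",323,290,.14),"sideblade",atz("side",353,222,.056))
o,r=tool();print(r.as_matrix().round(3).tolist())
t=cv2.imread("pics/top0.png")
a=cv2.resize(t[205:295,350:440],(400,400),interpolation=2);b=cv2.resize(t[235:285,230:280],(400,400),interpolation=2)
cv2.imwrite("pics/c.png",np.hstack([a,b]))
p=camera_params("wrist");print(p)
E
```

```text
blade [ 0.5034387  -0.22309151  0.056     ] fan [0.45308314 0.1612039  0.14      ] sidefan [0.44245407 0.19568868 0.14      ] sideblade [ 0.50230717 -0.21081096  0.056     ]
[[0.903, 0.43, -0.001], [0.43, -0.903, 0.001], [-0.0, -0.002, -1.0]]
{'camera_matrix': array([[371.64829954,   0.        , 309.47006294],
       [  0.        , 371.64829954, 242.58599281],
       [  0.        ,   0.        ,   1.        ]]), 'camera_from_world': array([[ 0.43037814, -0.90264628, -0.00208538, -0.64706636],
       [-0.86149417, -0.41144442,  0.29755888, -0.03379506],
       [-0.26944843, -0.1262663 , -0.95470119,  0.39269328],
       [ 0.        ,  0.        ,  0.        ,  1.        ]])}
```

View pics/c.png

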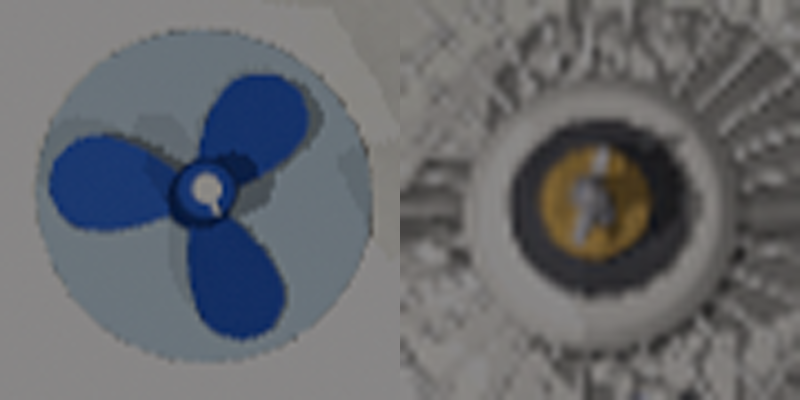

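The dash, and so the blade's +x, points down and slightly right in the picture, at a world yaw of about 199°. The pin's yaw is about -15° (mod 180). Next I go above the blade and look from close by.

```bash
python3 -m creep '[[2.98,-1.93,0,0,0,0,1],[2.98,-1.93,0,0,0,0,1],[2.98,-1.93,0,0,0,0,1],[2.98,-1.93,0,0,0,0,1],[2.98,-1.93,0,0,0,0,1],[2.98,-1.93,0,0,0,0,1],[2.98,-1.93,0,0,0,0,1],[2.98,-1.93,0,0,0,0,1],[2.98,-1.93,0,0,0,0,1],[2.98,-1.93,0,0,0,0,1],[2.98,-1.93,0,0,0,0,1],[2.98,-1.93,0,0,0,0,1]]'
python3 -m creep '[[0,0,1,0,0,0.113,1],[0,0,1,0,0,0,1],[0,0,0,0,0,0,1],[0,0,0,0,0,0,1]]'
python3 - <<'E'
from h import *
print(pix("wrist",np.array([.5034,-.2231,.056])))
o,r=tool();print(o['position'],r.as_euler('xyz'),o['joint_positions'].__repr__())
im=camera("wrist");cv2.imwrite("pics/w1.png",im)
E
```

```text
t: 1.3
position: [0.5031, -0.2225, 0.2143]
tool_rot: [-0.0, 0.975, 0.22, -0.0]
force: [0.5, -0.2, 0.9]
grip_width: 0.0916
finger_force: 0.0
t: 1.7
position: [0.5021, -0.2247, 0.1941]
tool_rot: [-0.0, 0.986, 0.165, -0.001]
force: [-0.0, -0.7, 0.2]
grip_width: 0.0921
finger_force: 0.0
[310.62614688 227.64167923]
[ 0.50205095 -0.22474832  0.19413001] [-3.14109646e+00  1.13543531e-03  3.31650019e-01] array([ 0.49756127,  0.33358341, -0.1679179 ,  1.86043141,  0.06751351,
        0.95421207, -0.9395512 ])
```

View pics/w1.png

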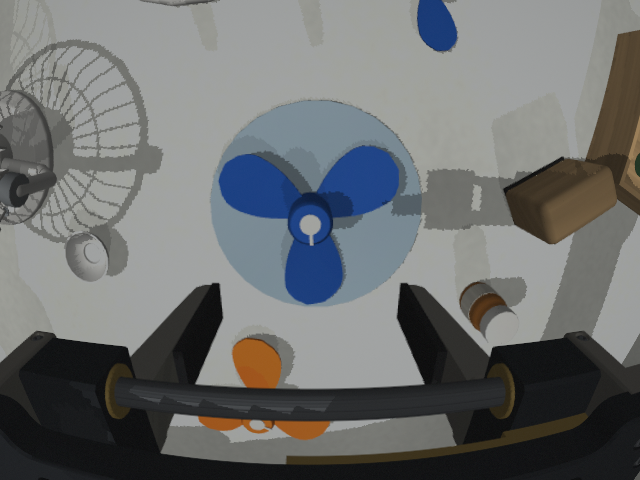

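The nose cap is at about (310,224) with the dash ending at about (311.5,246), and the fingers straddle the hub axis in the image.

```bash
python3 - <<'E'
from h import *
im=cv2.imread("pics/w1.png").astype(int)
m=(im.min(2)>120);m[:200]=0;m[255:]=0;m[:,:290]=0;m[:,330:]=0
n,l,s,c=cv2.connectedComponentsWithStats(m.astype(np.uint8))
for i in range(1,n):
  if s[i,4]>20:print(s[i],c[i])
A=atz("wrist",310,224,.056);B=atz("wrist",311.5,245,.056);W=atz("wrist",314,277,.014)
print(A,B,np.degrees(np.arctan2(*(B-A)[1::-1])),np.degrees(np.arctan2(*(W-A)[1::-1])))
for u,v in((289.5,221),(332,221),(311,199)):print(atz("wrist",u,v,.056))
o,r=tool();print(r.inv().apply(A-o['position']))
E
```

```text
[300 215  21  30 355] [309.86478873 225.76901408]
[ 0.50660256 -0.22169413  0.056     ] [ 0.48917763 -0.22908128  0.056     ] -157.02588504541174 -157.44223896710622
[ 0.50341514 -0.20424176  0.056     ]
[ 0.51525874 -0.23862447  0.056     ]
[ 0.52746911 -0.2153951   0.056     ]
[ 0.00508373 -0.00160338  0.13854328]
```

```bash
python3 -m creep '[[0.4,-0.15,1.5,0,0,-0.06,1],[0,0,1.5,0,0,0,1],[0,0,1.5,0,0,0,1],[0,0,1.5,0,0,0,1],[0,0,1.5,0,0,0,1],[0,0,1.5,0,0,0,1],[0,0,1.5,0,0,0,1],[0,0,1.5,0,0,0,1],[0,0,1.5,0,0,0,1],[0,0,1.5,0,0,0,1],[0,0,1.6,0,0,0,1],[0,0,0,0,0,0,1]]'
python3 - <<'E'
from h import *
im=camera("wrist");cv2.imwrite("pics/w2.png",im)
o,r=tool();print(o['position'],o['force'],r.as_euler('xyz'))
P=o['position']
for z in(.056,):
  print(pix("wrist",P*[1,1,0]+[0,0,z]))
E
```

```text
t: 2.95
position: [0.5045, -0.2206, 0.0263]
tool_rot: [-0.001, 0.981, 0.195, -0.002]
force: [-0.7, 0.9, 0.7]
grip_width: 0.0919
finger_force: 0.0
[ 0.50534532 -0.22086978  0.02742676] [ 0.21231563 -0.78661748 -0.81475935] [-3.13998948e+00  1.68326382e-03  3.91836343e-01]
[313.85978854 330.92422269]
```

View pics/w2.png

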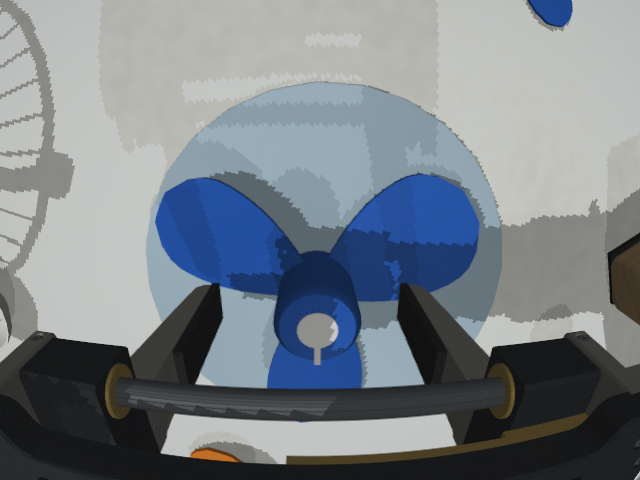

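The nose is centred between the fingers at about (318,330) and the dash lies in line with the tool. I close now, then lift.

```bash
python3 -m creep '[[0,0,0,0,0,0,0.3],[0,0,0,0,0,0,0.3],[0,0,0,0,0,0,0.3],[0,0,0,0,0,0,0.3],[0,0,0,0,0,0,0.3],[0,0,0,0,0,0,0.3]]' 25
python3 -m creep '[[0,0,-1,0,0,0,0.3],[0,0,-2,0,0,0,0.3],[0,0,-3,0,0,0,0.3],[0,0,-3,0,0,0,0.3],[0,0,-3,0,0,0,0.3],[0,0,-3,0,0,0,0.3],[0,0,-3,0,0,0,0.3],[0,0,-3,0,0,0,0.3],[0,0,-3,0,0,0,0.3]]'
python3 - <<'E'
from h import *
o,r=tool();print(o['position'],o['force'],r.as_euler('xyz'),o['grip_width'])
im=camera("wrist");cv2.imwrite("pics/w3.png",im)
for h in (.0276,.0296): print(pix("wrist",o['position']+r.apply([0,0,-h])))
print(pix("wrist",o['position']+r.apply([-.015,0,-.0286])))
m=(im.astype(int).min(2)>110);m[:300]=0;m[375:]=0;m[:,:285]=0;m[:,345:]=0
n,l,s,c=cv2.connectedComponentsWithStats(m.astype(np.uint8))
for i in range(1,n):
  if s[i,4]>20:print(s[i],c[i])
F=np.array([.4531,.1605,.27]);A=atz("top",254.6,260,.12);print(A)
A[2]=.27;print(r.inv().apply(A-o['position']))
E
```

```text
t: 3.6
position: [0.5062, -0.2212, 0.0287]
tool_rot: [0.0, 0.981, 0.195, 0.0]
force: [0.2, 0.5, 0.1]
grip_width: 0.046
finger_force: 0.0
t: 4.5
position: [0.5055, -0.2208, 0.2702]
tool_rot: [-0.0, 0.981, 0.195, -0.0]
force: [0.4, -0.6, -2.2]
grip_width: 0.0392
finger_force: 25.0
[ 0.50550072 -0.2208323   0.27020528] [ 0.40674377 -0.59980168 -2.21427656] [-3.14142646e+00  2.53555073e-04  3.91896988e-01] 0.03916038997010491
[309.94631308 327.54185659]
[309.9763364  329.73879708]
[309.93994426 355.67668297]
[ 290  307   39   49 1092] [309.01556777 324.73260073]
[0.45556147 0.1615798  0.12      ]
[ 9.99062369e-02 -3.72493861e-01  2.41856458e-04]
```

```bash
python3 - <<'E'
import cv2,numpy as np
a=cv2.imread("pics/w2.png");b=cv2.imread("pics/w3.png")
for im in(a,b):
  m=(im.astype(int).min(2)>110);m[:300]=0;m[375:]=0;m[:,:285]=0;m[:,345:]=0
  n,l,s,c=cv2.connectedComponentsWithStats(m.astype(np.uint8))
  for i in range(1,n):
    if s[i,4]>200:print(s[i],c[i],[int((l[y]==i).sum()) for y in range(300,375,3)])
cv2.imwrite("pics/w3c.png",np.hstack([a[230:430,180:430],b[230:430,180:430]]))
E
```

```text
[ 297  313   42   52 1229] [317.18633035 332.37917006] [0, 0, 0, 0, 0, 20, 29, 34, 38, 40, 41, 41, 39, 36, 30, 22, 6, 6, 6, 6, 6, 6, 0, 0, 0]
[ 290  307   39   49 1092] [309.01556777 324.73260073] [0, 0, 0, 21, 29, 34, 37, 38, 39, 37, 35, 31, 24, 10, 5, 5, 5, 5, 5, 0, 0, 0, 0, 0, 0]
```

View pics/w3c.png

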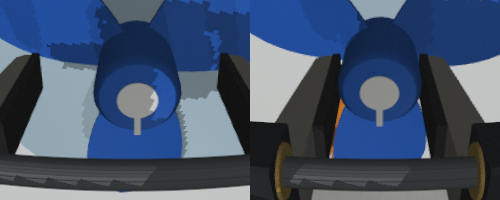

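```bash
python3 -m creep '[[1,-1.9,0,0,0,0,0.3],[1,-1.9,0,0,0,0,0.3],[1,-1.9,0,0,0,0,0.3],[1,-1.9,0,0,0,0,0.3],[1,-1.9,0,0,0,0,0.3],[1,-1.9,0,0,0,0,0.3],[1,-1.9,0,0,0,0,0.3],[1,-1.9,0,0,0,0,0.3],[1,-1.9,0,0,0,0,0.3],[1,-1.9,0,0,0,0,0.3],[0,0,0,0,0,0,0.3],[0,0,0,0,0,0,0.3]]'
python3 - <<'E'
from h import *
o,r=tool();print(o['position'],o['force'],r.as_euler('xyz'))
im=camera("wrist");cv2.imwrite("pics/w4.png",im)
for n,f in(("top","pics/top0.png"),("wrist","pics/w4.png")):
  h=cv2.cvtColor(cv2.imread(f),cv2.COLOR_BGR2HSV)
  m=cv2.inRange(h,(10,90,60),(30,255,255))
  P=pix(n,np.array([.457,.163,.12]));print(n,P)
  k=np.zeros_like(m);cv2.circle(k,tuple(int(v) for v in P),30,255,-1);m&=k
  q=cv2.findNonZero(m)
  if q is not None:
    (c,rad)=cv2.minEnclosingCircle(q);e=cv2.fitEllipse(cv2.convexHull(q));print(len(q),c,rad,e,atz(n,*e[0],.12))
  if n=="wrist":np.savez("pics/wp.npz",**camera_params("wrist"))
x,y=[int(v) for v in P]
a=cv2.resize(im[max(y-50,0):y+50,max(x-50,0):x+50],(400,400),interpolation=2)
cv2.imwrite("pics/w4c.png",np.hstack([cv2.resize(im,(533,400)),a[:,:267] if False else cv2.resize(a,(267,400)) if False else a])[:, :]) if False else cv2.imwrite("pics/w4c.png",a);print(x-50,y-50)
t=cv2.imread("pics/top0.png").astype(int);m=(t.min(2)>110).astype(np.uint8);k=np.zeros_like(m);k[238:258,388:406]=1
print("cap",cv2.moments(m*k,True)['m10']/max((m*k).sum(),1),cv2.moments(m*k,True)['m01']/max((m*k).sum(),1),(m*k).sum())
E
```

```text
t: 5.75
position: [0.5256, -0.0076, 0.2685]
tool_rot: [0.0, 0.981, 0.195, -0.0]
force: [-0.0, -0.5, -1.4]
grip_width: 0.0393
finger_force: 25.0
[ 0.52562151 -0.00755501  0.26847116] [-0.03728932 -0.45129724 -1.40059865] [3.14122771e+00 6.95402282e-04 3.92514049e-01]
top [254.07874475 259.4489822 ]
109 (254.0, 260.0) 7.071167945861816 ((253.71505737304688, 260.02337646484375), (13.293013572692871, 14.082889556884766), 162.91757202148438) [0.45545936 0.16390742 0.12      ]
wrist [121.0346827 226.3062334]
704 (123.70967864990234, 226.64515686035156) 18.647523880004883 ((123.54071807861328, 226.49656677246094), (33.702552795410156, 37.32927703857422), 166.73667907714844) [0.45787436 0.16027175 0.12      ]
71 176
cap 396.3939393939394 247.4848484848485 33
```

View pics/w4c.png

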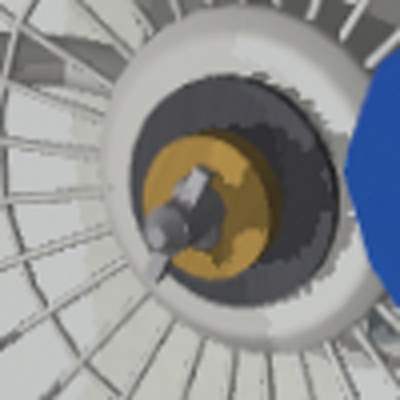

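The collar face is centred at about (122.6,227). The pin runs from about (120.5,219.5) to (109.7,243.3) in full-picture pixels.

```bash
python3 - <<'E'
from h import *
c=atz("wrist",122.6,227.2,.12)
a=atz("wrist",120.6,219.8,.134);b=atz("wrist",109.8,243.3,.134);d=a-b
print(c,a,b,(a+b)/2,np.linalg.norm(d),np.degrees(np.arctan2(d[1],d[0])))
t=atz("wrist",71+167.5/4,176+230/4,.145);print("tip",t)
B=atz("top",396.39,247.48,.056);print("top cap",B)
o,r=tool()
for z in((t+c)/2,):print(r.inv().apply(z-o['position']))
m=[c for c in [o['joint_positions']]];print(m)
E
```

```text
[0.45678595 0.16110438 0.12      ] [0.46933784 0.15893583 0.134     ] [0.44227906 0.16494737 0.134     ] [0.45580845 0.1619416  0.134     ] 0.027718519037792586 -12.52573430740514
tip [0.45861786 0.15883386 0.145     ]
top cap [ 0.5048575  -0.22141432  0.056     ]
[ 0.00142094 -0.18158224  0.13584629]
[array([ 0.22650129,  0.22692855, -0.31927236,  1.82784683,  0.08013653,
        1.09983441, -1.30136348])]
```

```bash
python3 -m creep '[[0.1,-1.8,0,0,0,0,0.3],[0,-3.3,0,0,0,0,0.3],[0,-3.3,0,0,0,0,0.3],[0,-3.3,0,0,0,0,0.3],[0,-3.3,0,0,0,0,0.3],[0,-3.3,0,0,0,0,0.3],[0,0,0,0,0,0,0.3]]' 
python3 -m creep '[[0,0,1,0,0,-0.1345,0.3],[0,0,1,0,0,-0.1345,0.3],[0,0,1,0,0,-0.1345,0.3],[0,0,1,0,0,-0.1345,0.3],[0,0,1,0,0,-0.1345,0.3],[0,0,1,0,0,-0.1345,0.3],[0,0,1,0,0,-0.1345,0.3],[0,0,0,0,0,0,0.3],[0,0,0,0,0,0,0.3]]' 
python3 - <<'E'
from h import *
cv2.imwrite("pics/side1.png",camera("side"))
o,r=tool();print(o['position'],o['force'],r.as_euler('xyz'))
t=np.array([.4567,.1617,o['position'][2]]);print(r.inv().apply(t-o['position']))
E
```

```text
t: 6.5
position: [0.4554, 0.1654, 0.2689]
tool_rot: [-0.001, 0.98, 0.197, 0.0]
force: [0.4, -0.5, -1.8]
grip_width: 0.0391
finger_force: 25.0
t: 7.4
position: [0.4575, 0.1609, 0.1986]
tool_rot: [0.0, 0.788, 0.616, -0.0]
force: [-0.1, -0.6, -2.0]
grip_width: 0.039
finger_force: 25.0
[0.45770138 0.16128057 0.19894473] [-0.08707719  0.57539223 -2.33204897] [3.14097708e+00 4.93961555e-05 1.32882417e+00]
[ 1.67259051e-04 -1.07270819e-03 -6.68589262e-07]
```

```bash
python3 -m creep '[[0,-0.07,0.5,0,0,0,0.3],[0,0,0.5,0,0,0,0.3],[0,0,0.5,0,0,0,0.3],[0,0,0.5,0,0,0,0.3],[0,0,0.2,0,0,0,0.3],[0,0,0.2,0,0,0,0.3],[0,0,0.2,0,0,0,0.3],[0,0,0.2,0,0,0,0.3],[0,0,0,0,0,0,0.3]]'
python3 -m creep '[[0,0,0.2,0,0,0,0.3],[0,0,0.2,0,0,0,0.3],[0,0,0,0,0,0,0.3]]'
```

```text
t: 8.35
position: [0.4562, 0.1623, 0.1703]
tool_rot: [-0.0, 0.786, 0.618, -0.0]
force: [0.6, -0.2, -1.6]
grip_width: 0.0395
finger_force: 25.0
t: 8.65
position: [0.4563, 0.1622, 0.1663]
tool_rot: [-0.0, 0.786, 0.618, -0.0]
force: [0.6, -1.2, -1.7]
grip_width: 0.0394
finger_force: 25.0
```

```bash
for i in 1 2 3 ; do python3 -m creep '[[0,0,0.1,0,0,0,0.3],[0,0,0.1,0,0,0,0.3],[0,0,0,0,0,0,0.3]]' | egrep 'pos|force:'; done
```

```text
position: [0.4563, 0.1623, 0.1644]
force: [-0.0, 0.1, -2.9]
finger_force: 25.0
position: [0.4563, 0.1623, 0.1624]
force: [-0.3, 1.0, -0.6]
finger_force: 25.0
position: [0.4563, 0.1623, 0.1604]
force: [-0.2, -0.5, -1.2]
finger_force: 25.0
```

```bash
for i in 1 2 3 ; do python3 -m creep '[[0,0,0.1,0,0,0,0.3],[0,0,0.1,0,0,0,0.3],[0,0,0,0,0,0,0.3],[0,0,0,0,0,0,0.3]]' | egrep 'pos|force:'; done
```

```text
position: [0.4562, 0.1623, 0.1585]
force: [-0.8, -0.2, 0.1]
finger_force: 25.0
position: [0.4562, 0.1622, 0.1565]
force: [-2.5, -0.7, 0.7]
finger_force: 25.0
position: [0.456, 0.1622, 0.1541]
force: [-1.9, -0.4, -1.8]
finger_force: 24.9
```

```bash
for i in 1 2 3 ; do python3 -m creep '[[0,0,0.1,0,0,0,0.3],[0,0,0,0,0,0,0.3],[0,0,0,0,0,0,0.3]]' | egrep 'pos|force:'; done
```

```text
position: [0.4562, 0.1622, 0.1533]
force: [-1.5, -0.2, -3.5]
finger_force: 24.9
position: [0.4563, 0.1622, 0.1524]
force: [-1.2, -1.3, -2.8]
finger_force: 24.9
position: [0.4563, 0.1622, 0.1515]
force: [-2.1, -1.3, -2.6]
finger_force: 24.9
```

```bash
for i in 1 2 3 4; do python3 -m creep '[[0,0,0.1,0,0,0,0.3],[0,0,0,0,0,0,0.3],[0,0,0,0,0,0,0.3]]' | egrep 'pos|force:'; done
```

```text
position: [0.4565, 0.1624, 0.1507]
force: [-1.6, -0.8, -0.2]
finger_force: 25.0
position: [0.4565, 0.1625, 0.1498]
force: [-2.4, -1.5, 3.4]
finger_force: 25.0
position: [0.4566, 0.1625, 0.1489]
force: [-3.5, -1.2, 6.1]
finger_force: 25.0
position: [0.4566, 0.1626, 0.1481]
force: [-4.4, -2.0, 7.4]
finger_force: 25.0
```

```bash
python3 - <<'E'
from h import *
im=camera("side");cv2.imwrite("pics/s2.png",im);print(get_obs()['force'])
for z in(.12,.128,.136):print(z,pix("side",np.array([.4566,.162,z])),[pix("side",np.array([.4566,.162,z+.01])+.095*np.array([np.cos(a),np.sin(a),0])).round(0).tolist() for a in np.radians([256.5,16.5,136.5])])
cv2.imwrite("pics/s2c.png",cv2.resize(im[230:350,240:400],(800,600),interpolation=2))
E
```

```text
[-3.50021564 -1.5556756   8.11895014]
0.12 [322.04057344 286.8409155 ] [[346.0, 260.0], [276.0, 282.0], [345.0, 310.0]]
0.128 [322.00865284 283.69894845] [[346.0, 257.0], [275.0, 279.0], [345.0, 306.0]]
0.136 [321.97649059 280.53319558] [[346.0, 254.0], [275.0, 275.0], [345.0, 303.0]]
```

View pics/s2c.png

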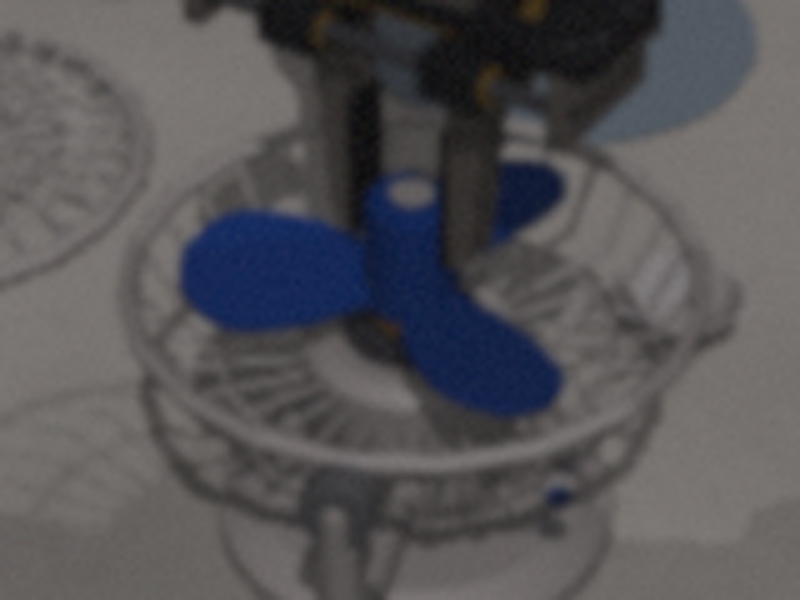

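The nose is at about (322,268), so its top is roughly 0.167 m up: the underside is on the pressed-down collar. The contact that started at TCP 0.1585 was the clip, and the one at 0.1507 was the collar. I unload, release, rise and check.

```bash
python3 -m creep '[[0,0,-0.1,0,0,0,0.3],[0,0,-0.1,0,0,0,0.3],[0,0,0,0,0,0,0.3],[0,0,0,0,0,0,0.3]]' | egrep 'pos|force:'
python3 -m creep '[[0,0,0,0,0,0,0.6],[0,0,0,0,0,0,1],[0,0,0,0,0,0,1],[0,0,0,0,0,0,1],[0,0,0,0,0,0,1],[0,0,0,0,0,0,1]]' | egrep 'pos|force:|width'
python3 -m creep '[[0,0,-1,0,0,0,1],[0,0,-2,0,0,0,1],[0,0,-2,0,0,0,1],[0,0,-2,0,0,0,1],[0,0,-2,0,0,0,1],[0,0,0,0,0,0,1]]'| egrep 'pos|force:|width'
python3 - <<'E'
from h import *
im=camera("wrist");cv2.imwrite("pics/w5.png",im)
s=camera("side");cv2.imwrite("pics/s3.png",s)
o,r=tool();print(o['position'],r.as_euler('xyz'),o['joint_positions'])
for z in(.172,.180,.188):print(pix("wrist",np.array([.4566,.1622,z])),pix("side",np.array([.4566,.162,z])))
cv2.imwrite("pics/c5.png",np.hstack([cv2.resize(im[100:400,130:480],(467,400)),cv2.resize(s[235:335,260:343],(333,400),interpolation=2)]))
E
```

```text
position: [0.4565, 0.1624, 0.1496]
force: [-1.7, -0.8, 3.4]
finger_force: 25.0
position: [0.4565, 0.1624, 0.1495]
force: [-0.5, -0.1, 0.1]
grip_width: 0.0854
finger_force: 0.0
position: [0.458, 0.1632, 0.2426]
force: [-0.0, -0.4, -0.5]
grip_width: 0.0919
finger_force: 0.0
[0.45645318 0.16226704 0.23984587] [ 3.14059993e+00 -1.66849365e-04  1.33307720e+00] [ 0.10142397  0.21277386 -0.57694324  1.94004049  0.13572693  1.02565337
 -0.77345616]
[311.2978754  259.70888164] [321.82869518 265.98559049]
[311.36348803 263.83740022] [321.79515347 262.68405639]
[311.4330926  268.22593717] [321.76135143 259.35689803]
```

View pics/c5.png

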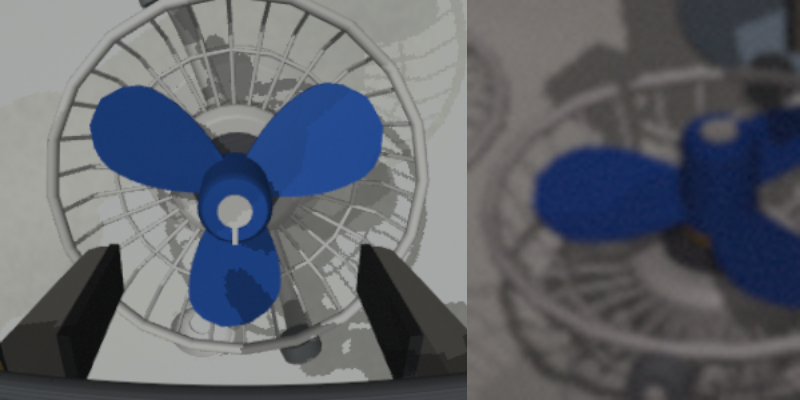

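The blade is home: the nose at (306,259) in the wrist view and (323,267) in the side view both match a 0.172 m top. The gap on the tool's +x side is open, so I'll lower the shut fingers into it.

```bash
python3 -m creep '[[1.4,0.24,0,0,0,0,0],[1.4,0.24,0,0,0,0,0],[1.4,0.24,0,0,0,0,0],[1.4,0.24,0,0,0,0,0],[1.4,0.24,0,0,0,0,0],[0,0,0,0,0,0,0],[0,0,0,0,0,0,0],[0,0,0,0,0,0,0],[0,0,0,0,0,0,0]]' | egrep 'pos|force:|width'
python3 -m creep '[[0,0,2,0,0,0,0],[0,0,2,0,0,0,0],[0,0,2,0,0,0,0],[0,0,1.5,0,0,0,0],[0,0,1,0,0,0,0],[0,0,1,0,0,0,0],[0,0,1,0,0,0,0],[0,0,0.7,0,0,0,0],[0,0,0,0,0,0,0]]'| egrep 'pos|force:|width'
python3 - <<'E'
from h import *
o,r=tool();print(o['position'],o['force'],r.inv().apply(o['position']-[.4565,.1623,.12]))
im=camera("wrist");s=camera("side");cv2.imwrite("pics/w6.png",im)
cv2.imwrite("pics/c6.png",np.hstack([cv2.resize(im,(533,400)),cv2.resize(s[235:335,260:326],(266,400),interpolation=2)]))
E
```

```text
position: [0.4845, 0.2269, 0.2396]
force: [0.2, 0.2, 0.1]
grip_width: 0.0218
finger_force: 0.0
position: [0.4841, 0.2273, 0.1267]
force: [-0.7, -0.1, 0.0]
grip_width: 0.0007
finger_force: 0.0
[0.48405934 0.22728056 0.12670017] [-0.72275265 -0.06351228  0.00803727] [ 0.06963388  0.01149194 -0.00677796]
```

View pics/c6.png

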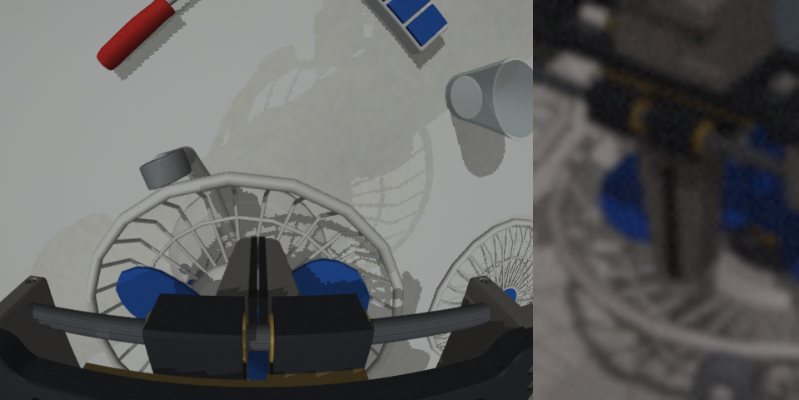

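The fingers stand freely in the gap with no contact. Now the sweep along the arc with a quick lift, and then a check of the motion by comparing pictures.

```bash
cat > spin.py <<'E'
from h import *
o,r=tool();print(o['t'],o['position'],o['force'])
def ang():
    f=camera("top")
    return f[200:320,190:320]
F=[ang() for _ in range(6)]
g=[int((np.abs(a.astype(int)-b).max(2)>35).sum()) for a,b in zip(F,F[1:])];print("moving px",g)
for i,f in enumerate(F):
    m=cv2.inRange(cv2.cvtColor(f,cv2.COLOR_BGR2HSV),(100,150,60),(125,255,255));y,x=np.nonzero(m)
    p=pix("top",np.array([.4565,.1623,.13]))-[190,200];print(len(x),np.degrees(np.angle(np.exp(3j*np.arctan2(-(y-p[1]),x-p[0])).mean())/3).round(1),end=' | ')
E
python3 -m creep '[[0.1,-0.8,0,0,0,0,0],[0,-1,0,0,0,0,0],[-0.26,-1.37,0,0,0,0,0],[-0.84,-1.81,0,0,0,0,0],[-1.87,-1.93,0,0,0,0,0],[-3.15,-1.2,0,0,0,0,0],[-1.8,-0.1,-3,0,0,0,0],[-0.5,0,-4,0,0,0,0],[0,0,-3,0,0,0,0],[0,0,0,0,0,0,0]]' | egrep 't:|pos|force'
python3 spin.py
```

```text
t: 17.5
position: [0.3865, 0.167, 0.2312]
tool_rot: [0.002, 0.786, 0.618, 0.004]
force: [0.3, 0.7, -0.5]
finger_force: 0.0
17.5 [0.38646035 0.16695332 0.23119827] [ 0.29468654  0.65348082 -0.46148862]
moving px [451, 384, 336, 260, 230]
614 21.6 | 620 30.5 | 621 39.5 | 628 46.9 | 653 52.8 | 664 57.4 |
```

The blade spins freely with the hand off: about 3 rad/s, falling to about 1.6 rad/s over 0.25 s. I'll move clear, let it stop and check the fit.

```bash
python3 -m creep '[[-1,-1,-2,0,0,0,0],[-1,-1,-2,0,0,0,0],[-1,-1,-1,0,0,0,0],[0,0,0,0,0,0,0],[0,0,0,0,0,0,0],[0,0,0,0,0,0,0],[0,0,0,0,0,0,0],[0,0,0,0,0,0,0],[0,0,0,0,0,0,0],[0,0,0,0,0,0,0],[0,0,0,0,0,0,0],[0,0,0,0,0,0,0]]' | egrep 't:|pos|force'
python3 spin.py; python3 - <<'E'
from h import *
s=camera("side").astype(int);x,y=[int(v) for v in pix("side",np.array([.4566,.162,.172]))];print(x,y)
w=s[y-14:y+14,x-12:x+12];m=((w[:,:,2]>75)).astype(np.uint8)
for i in w[:,:,2]: print(*i)
E
```

```text
t: 19.0
position: [0.3489, 0.1439, 0.2776]
tool_rot: [0.0, 0.786, 0.618, -0.0]
force: [-0.1, -0.4, -0.5]
finger_force: 0.0
19.0 [0.34893943 0.14390836 0.2775574 ] [-0.06322773 -0.3809961  -0.50620263]
moving px [0, 0, 0, 0, 0]
1014 -58.5 | 1015 -58.5 | 1014 -58.5 | 1016 -58.5 | 1014 -58.5 | 1014 -58.5 | 321 265
117 116 117 113 115 113 118 118 118 119 117 110 100 89 81 79 80 82 80 78 78 74 76 76
118 117 115 115 115 116 116 119 121 122 121 119 116 108 103 103 104 102 106 105 104 102 102 99
117 119 120 120 118 117 115 116 114 114 113 113 114 113 110 109 110 111 111 109 112 114 113 113
114 115 113 112 111 109 107 104 100 101 97 96 97 96 99 99 98 101 101 103 103 104 101 102
108 104 104 100 101 103 101 99 100 94 87 79 78 80 77 81 81 83 85 89 86 80 78 74
103 103 105 101 104 108 110 108 107 106 93 83 77 72 74 76 74 74 79 84 78 60 50 53
111 114 114 113 113 113 115 116 112 109 101 95 88 80 79 76 76 76 79 81 74 56 46 45
113 119 117 118 117 119 116 119 116 112 108 107 99 84 77 77 75 76 78 80 73 57 47 48
101 107 115 116 119 117 118 118 118 113 110 110 108 93 78 75 78 80 82 83 78 63 51 52
73 91 10
[... 716 characters left out ...]
3 22 31 50 72 89 89 81 72 63 52 39 28 20 25 20 36 63
25 16 21 21 14 19 22 21 30 44 68 79 68 54 39 37 27 25 21 20 23 18 34 58
23 24 25 20 23 20 23 25 25 43 66 71 53 33 24 24 21 22 19 16 23 22 34 62
24 23 20 22 21 21 22 18 28 39 54 56 43 28 19 23 18 21 23 20 18 22 38 60
20 22 23 20 17 20 22 20 22 30 34 37 29 21 24 23 22 18 17 22 20 22 39 63
21 27 22 23 19 20 23 15 22 21 21 23 22 21 21 22 21 23 17 18 17 25 44 70
21 21 24 17 19 16 20 23 17 22 21 21 25 25 20 19 22 20 20 21 23 24 44 73
21 25 17 23 24 20 17 21 19 25 15 19 19 16 22 24 21 19 20 19 20 21 40 64
24 22 26 15 16 20 19 19 23 22 17 25 20 23 22 20 20 16 21 17 19 19 31 47
15 24 24 18 22 18 21 15 21 19 23 21 19 17 19 21 20 20 23 17 17 20 26 33
```

The blade is at rest, and the nose cap is at about (322,267) in the side view, the same as when home.

```bash
python3 -c "from rig import *;print(sign_off())"
```

```text
the job is handed in; nothing more can be done
None
```

The blade is fully home on the spindle, it ran on freely by itself when spun by finger, it is now standing still, and I've handed the job in; nothing else on the table was touched, as far as the moves and forces show.

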